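Screw the domed stake into the bench stake holder

TASK

Take the domed stake with the brass band from the wooden rack and screw it into the well of the blue stake holder: lower it gently to the sprung threaded bush at the bottom, find the thread start by feel without forcing it, and turn it clockwise until the head's shoulder sits fully home on the holder's rim. Let go and leave it upright, and leave everything else where it is.

Things in the scene. Friction and masses are not known exactly. Their poses are not given: they have to be found in the camera images.
- stake: The stake to fit, 0.45 kg, hanging by its shoulder in a rack hole. Steel head: upright cylinder 40 mm across, 38 mm tall, with an 8 mm brass dome on top and a brass band at its foot. Below it a guide collar, 28 mm across and 22 mm long with a tapered foot, that fits the well's mouth, then a 16 mm shank; a tapered nose ends 98 mm below the shoulder. Origin: on the axis at the underside of the head (the shoulder); z up the axis.
- stake_lugs (a point): On the stake's axis, 89 mm below the shoulder, level with the undersides of its two opposite thread lugs, which stand out along the stake's +x and -x to 27 mm across and are 5 mm wide, 5 mm tall.
- flat_stake: The other stake in the rack, same sizes but a flat dark top and dark band; origin at the underside of its head. Stays in its hole.
- rack: Fixed wooden rack, 75 x 180 mm, 115 mm tall; two 34 mm holes 43 mm either side of its centre along its y axis, each holding one stake (either may hold the domed one). Origin: centre of its underside.
- holder: Fixed blue stake holder: 110 mm square foot, 14 mm thick, and a column 57 mm across, 118 mm tall, with a vertical round well of 31 mm bore that has the dark threaded bush at its bottom. Origin: centre of its underside, z up.
- well_rim (a point): Centre of the well's mouth, on the holder's steel rim, 118 mm above the table.
- bush_face (a point): Centre of the bush's flat top face, 75 mm below the rim: lugs resting on it leave the shoulder 14 mm above the rim. 19 mm hole. Sprung: 2 N to begin, then 1 mm per 2.5 N; do not push it to its stop at 7 mm. Two opposite entry gaps, about 65 degrees wide (a lug takes about 30), cut the face; their direction is unknown and is not given by any pose; half a turn at most brings the lugs over them.
- thread_start (a point): Where the lugs stop after dropping freely 9 to 10 mm through the gaps (shoulder 4 to 5 mm above the rim). Turned before they are down, they jam on the gap's sides. From here the right-hand thread, 24 mm per turn, takes the stake down as it is turned clockwise seen from above; the shoulder reaches the rim after 50 to 85 degrees, and about 35 degrees later it binds. The bush itself does not turn.
- bowl: Brass bowl, 170 mm across, 50 mm tall, bystander; origin under its centre.
- hammer: Hammer lying on the bench, bystander.
- mug: White mug, 90 mm tall, bystander; origin under its centre.
- tin: Brass-coloured tin, 64 mm across, 80 mm tall, bystander; origin under its centre.
- blank: Round brass blank, 120 mm across, 6 mm thick, lying flat, bystander; origin under its centre.
- mallet: White plastic mallet with wooden handle, lying, bystander.
Not all that is in view belongs to the job. Leave any red or turquoise look-alike of the stake alone.

How it is judged:
By the outcome, as a careful person would: the job done as asked, in the order asked, and still so for the second after the job is handed in, with the robot touching nothing.
It also fails if it takes over 72 s, if anything falls off the work surface, if the arm or the gripper's body presses on something with over 40 N, if the wrist force passes 120 N, or if a joint passes its speed limit or range.

ROBOT

A 6-joint arm with a two-finger parallel gripper is mounted at the origin on the work surface. World frame = base frame: x ahead of the robot, y to its left, z up, the work surface at z = 0. Lengths are in m, angles in rad, forces in N, time in s.
With the tool pointing down it reaches from about 0.425 to 0.95 m from the base axis. Payload 3.5 kg.
Tool frame: the origin (TCP) lies on the centre line of the jaws, within the pads' length; the fingertips stand 14 mm ahead of it and the grasp point (between the pads) lies 5 mm behind it (ctrl.finger_overhang is the distance from the TCP to the fingertips, in m); z points along the fingers, y is the line along which they close (so a half turn about z gives the same grasp; the last joint's range is limited). The gripper opens to 85 mm and grips with 20 to 120 N. Pads are 22 mm wide; open, the fingers measure 114 mm over their backs; the gripper's body (76 mm by 85 mm) begins 54 mm behind the grasp point. The pads swing forward as they close: fully open they stand 13 mm farther back than shut.
Start: joints at [1.17, 0.286, 1.577, -0, 1.279, -0.15], TCP at [0.167, 0.654, 0.245] pointing down, gripper open.
Joint ranges: [-2.77, 2.77], [-0.9, 2.22], [0.21, 2.48], [-1.53, 4.67], [0.24, 2.81], [-2.84, 2.84]. Speed limits (rad/s): [2.79, 2.79, 3.14, 3.14, 3.14, 3.14].

INTERFACE

Orientations are given as a unit quaternion [x, y, z, w].
In Python, from plant import ctrl gives the robot as it stands.
- The arm moves only by the tool send_rows, never from a script. Its argument "moves" is text: rows parted by semicolons, each of 7 numbers parted by spaces: the turn, a rotation vector about the tool's x, y, z in units of 360 degrees (1.0 is 360 degrees), then the shift along the tool's x, y, z in units of 20 cm (1.0 is 20 cm), then the gripper's target within -1 to 1 (fully open at 1, half-way at 0, shut at -1). A call has 1 to 12 rows; each row is the pose to reach, as a shift and turn from the pose commanded when the call began, along the tool's axes at that moment, turning the shorter way round; what a row does not reach only later rows make up. A row lasts 1/8 s, in which the tool goes at most 62.5 mm and 10.7 degrees, less where a joint would pass 70% of its speed; a pose out of reach is approached as far as the arm can. A call with a number of a shift or a turn outside -1 to 1 is refused whole. A call with a gripper value outside its range is refused whole. The fingers move at their own pace and stop on an object; "newtons" is the grip in N (left out, the last holds). Time passes only in rows, so rows that repeat a pose let the fingers close. It gives the time, the measured TCP pose, the force, the opening and the grip force at its end, in the units of the state.
- ctrl.get_state(): the state, without advancing time (a new reading comes with each control period).
- ctrl.read_camera(name): name is "side" or "top" or "wrist"; returns a dict with "image" (384x512x3 uint8, red, green, blue), "fovy" (degrees; the focal length in pixels is half the picture's height over the tangent of half this angle, whatever the lens; pixels are square), "cx", "cy" (the principal point, pixels), "extrinsics" (4x4, takes a point from camera to world coordinates). Camera axes: x right, y up, looking along -z (the intrinsics and any distortion apply to the point x, -y, -z); pixel columns grow to the right and rows downward; lengths in m; the calibration is good to about 2 mm. A picture is of the moment at which its call begins. There is no depth.
- ctrl.sign_off(): hands the job in; it is judged then, once.
The state is a dict: "time": time; "qpos": joint angles; "dq": joint speeds; "joint_efforts": joint torques, N m; "eef_pos": TCP position; "tcp_rot": TCP orientation; "contact_force": force on the tool from outside, world axes, zero at the start; "wrist_torque": the same for the moment, N m; "opening": opening from 0.0 (shut) to 1.0 (fully open); "finger_force": force on a finger pad.
Only numpy, scipy, OpenCV 4.12 (cv2) and the standard library are available. Lean on these libraries where they do the work, as an engineer would, in place of code of your own. Each camera call takes 0.05 s, during which the arm holds its last target. There are 200 camera calls.

## Working session

There is one attempt and no reset: what is moved stays moved. The work goes in short steps, Python scripts to look and compute and a tool call to move; the robot and the scene stay as the last step left them, time stands still between calls to the robot, and variables do not carry over. Pictures are saved under pics/ and viewed, at most 10 in all, crops included, and the job is handed in when it is done.

Besides the shell and the picture viewer there is one more tool, called in YAML: its name, and indented under it one key for each argument. send_rows: Moves the arm, as the interface text tells. Its arguments: {"type":"object","properties":{"moves":{"type":"string"},"newtons":{"type":"number"}},"required":["moves"]}

```bash
mkdir -p pics; ls
python3 - <<'E'
from plant import ctrl
import cv2,pickle,numpy as np
np.set_printoptions(precision=4,suppress=True)
d={}
for n in("top","side"):
    r=ctrl.read_camera(n);d[n]=r
    cv2.imwrite(f"pics/{n}0.png",r["image"][:,:,::-1])
    print(n,{k:v for k,v in r.items() if k!="image"})
pickle.dump(d,open("d.pkl","wb"))
print(ctrl.get_state(),ctrl.finger_overhang)
E
```

```text
pics
top {'fovy': 55.533595317679044, 'cx': 249.73120786889965, 'cy': 194.9825756120287, 'extrinsics': array([[ 0.0192,  0.993 , -0.1169,  0.4455],
       [-0.9997,  0.0208,  0.0124, -0.012 ],
       [ 0.0147,  0.1166,  0.9931,  1.2647],
       [ 0.    ,  0.    ,  0.    ,  1.    ]])}
side {'fovy': 42.54451206120025, 'cx': 251.92284243959986, 'cy': 188.05593625203534, 'extrinsics': array([[ 0.6737,  0.4644, -0.5748, -0.1907],
       [-0.7389,  0.4138, -0.5318, -0.7287],
       [-0.0091,  0.783 ,  0.6219,  0.9401],
       [ 0.    ,  0.    ,  0.    ,  1.    ]])}
{'time': 0.1, 'qpos': array([ 1.17  ,  0.2871,  1.5781, -0.    ,  1.2786, -0.15  ]), 'dq': array([-0.0002, -0.0016, -0.002 , -0.0009, -0.0011, -0.0004]), 'joint_efforts': array([  0.0004, -40.7296, -29.3699,  -0.0002,   0.0035,   0.    ]), 'eef_pos': array([0.1673, 0.6533, 0.244 ]), 'tcp_rot': array([ 0.1251,  0.9921, -0.0011, -0.0003]), 'contact_force': array([0.2691, 0.0458, 0.5139]), 'wrist_torque': array([-0.0222, -0.0215,  0.0389]), 'finger_force': 0.0, 'opening': 0.9993334823052478} 0.014
```

View pics/top0.png

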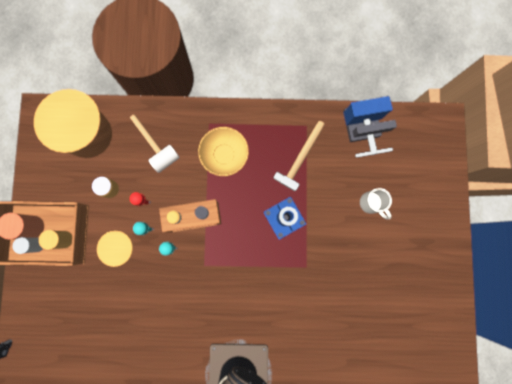

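View pics/side0.png

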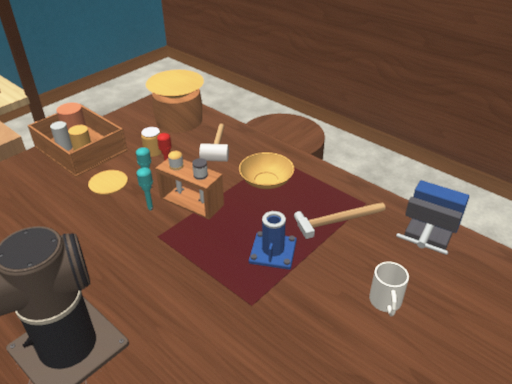

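The top view shows the rack at about (190,215), with the domed stake in its left hole (173,217) and the flat one at (202,213). The holder's rim is at (289,216). In the side view the dome is at (176,159) and the rim at (274,219). Next I'll localise these and plan the approach.

```bash
cat > h.py <<'E'
import numpy as np
from scipy.spatial.transform import Rotation as R
np.set_printoptions(precision=4,suppress=True)
def ray(c,u,v):
    f=192/np.tan(np.radians(c["fovy"]/2))
    d=np.array([(u-c["cx"])/f,-(v-c["cy"])/f,-1.]);E=c["extrinsics"]
    return E[:3,3],E[:3,:3]@d
def atz(c,u,v,z):
    o,d=ray(c,u,v);return o+d*(z-o[2])/d[2]
def proj(c,p):
    E=c["extrinsics"];f=192/np.tan(np.radians(c["fovy"]/2))
    q=E[:3,:3].T@(np.asarray(p)-E[:3,3]);return np.array([c["cx"]+f*q[0]/-q[2],c["cy"]-f*q[1]/-q[2]])
def move(st,p,yaw=None):
    """row numbers to reach TCP p, tool down with closing-axis y at world angle yaw"""
    r=R.from_quat(st["tcp_rot"]);s=r.inv().apply(np.asarray(p)-st["eef_pos"])/.2
    t=np.zeros(3)
    if yaw is not None:
        y=np.array([np.cos(yaw),np.sin(yaw),0]);z=np.array([0,0,-1.]);
        t=(r.inv()*R.from_matrix(np.c_[np.cross(y,z),y,z])).as_rotvec()/(2*np.pi)
    return np.r_[t,s]
E
python3 - <<'E'
from h import *
import pickle
d=pickle.load(open("d.pkl","rb"))
T,S=d["top"],d["side"]
for n,t,s,z in(("dome",(173,217),(176,156),.157),("flat",(202,213),(200,164),.153),("rim",(289,216),(274,219),.118)):
    print(n,atz(T,*t,z),atz(S,*s,z))
for a in((161,208),(216,201),(219,223),(162,231)): print(atz(T,*a,.115))
E
```

```text
dome [0.5039 0.2052 0.157 ] [0.4985 0.1956 0.157 ]
flat [0.518  0.1185 0.153 ] [0.5205 0.1217 0.153 ]
rim [ 0.5164 -0.1513  0.118 ] [ 0.5143 -0.15    0.118 ]
[0.5337 0.2524 0.115 ]
[0.5594 0.08   0.115 ]
[0.4901 0.0685 0.115 ]
[0.4617 0.2458 0.115 ]
```

Run:
```python
from h import *
from plant import ctrl
print(move(ctrl.get_state(),[.502,.203,.29],np.pi))
```

```text
[-0.0002 -0.0004 -0.2899 -2.1801 -1.7664 -0.2266]
```

send_rows:
  moves: "0 0 0 -0.25 -0.2 -0.2 1;0 0 0 -0.5 -0.4 -0.22 1;0 0 0 -0.75 -0.6 -0.22 1;0 0 0 -1 -0.81 -0.22 1"

```text
time: 0.6
eef_pos: [0.3115, 0.4598, 0.2891]
tcp_rot: [0.125, 0.992, -0.0, 0.0]
contact_force: [0.7, 1.2, -1.4]
opening: 0.995
finger_force: 0.0
```

send_rows:
  moves: "0 0 0 -0.25 -0.2 0 1;0 0 -0.03 -0.5 -0.4 0 1;0 0 -0.06 -0.75 -0.6 0 1;0 0 -0.09 -1 -0.81 0 1;0 0 -0.12 -1 -0.86 0 1;0 0 -0.15 -1 -0.86 0 1;0 0 -0.18 -1 -0.86 0 1;0 0 -0.21 -1 -0.86 0 1;0 0 -0.24 -1 -0.86 0 1;0 0 -0.27 -1 -0.86 0 1;0 0 -0.29 -1 -0.86 0 1"

```text
time: 1.98
eef_pos: [0.4612, 0.2462, 0.2886]
tcp_rot: [-0.705, 0.709, -0.0, -0.001]
contact_force: [-0.3, 0.7, 0.3]
opening: 1.002
finger_force: 0.0
```

Run:
```python
from h import *
from plant import ctrl
import cv2,pickle
r=ctrl.read_camera("wrist");pickle.dump(r,open("w1.pkl","wb"));cv2.imwrite("pics/w1.png",r["image"][:,:,::-1])
s=ctrl.get_state();print(s["eef_pos"],s["qpos"],s["time"],s["contact_force"])
print(move(s,[.502,.203,.29],np.pi))
print(r["fovy"],r["extrinsics"],proj(r,[.502,.203,.161]),proj(r,[.519,.12,.153]))
```

```text
[0.4611 0.2463 0.2886] [ 0.2968 -0.0846  1.8985 -0.0011  1.3289 -2.8333] 2.025 [-0.2411 -1.1597  0.2938]
[ 0.0001 -0.0002 -0.0018  0.2142 -0.2069 -0.0068]
65.80984654459976 [[-1.     -0.0052 -0.0005  0.4623]
 [ 0.0051 -0.9461 -0.324   0.1624]
 [ 0.0012 -0.324   0.9461  0.4173]
 [ 0.      0.      0.      1.    ]] [212.5916 145.363 ] [186.9185  39.3973]
```

View pics/w1.png

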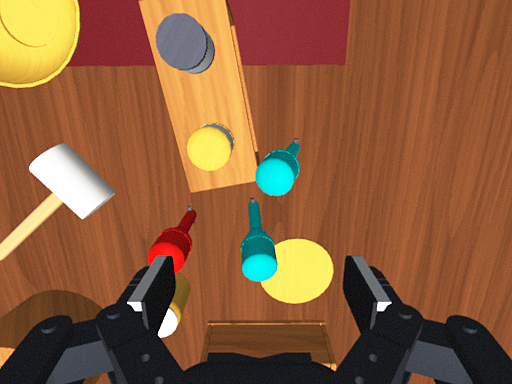

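The wrist view shows the dome centre at (209,149), the flat stake at (183,43) and a turquoise stake head close by at (275,175). I'll triangulate that look-alike before choosing how to bring the fingers in.

Run:
```python
from h import *
import pickle
d=pickle.load(open("d.pkl","rb"));T,S=d["top"],d["side"];W=pickle.load(open("w1.pkl","rb"))
def tri(*a):
    A=0;b=0
    for c,u,v in a:
        o,q=ray(c,u,v);q/=np.linalg.norm(q);P=np.eye(3)-np.outer(q,q);A=A+P;b=b+P@o
    x=np.linalg.solve(A,b);return x,[proj(c,x)-[u,v] for c,u,v in a]
print("dome",atz(W,209,148,.158),tri((T,173,217),(S,176,156),(W,209,148)))
print("flat",atz(W,182,43,.153))
print("rack edge",atz(W,191,192,.115),atz(W,257,181,.115))
print("turqTR tw",tri((T,140,229),(W,275,175)),"ts",tri((T,140,229),(S,144,155)))
print("tip",atz(W,296,141,0),atz(W,296,141,.02),"top tip?",)
print("turq2",tri((T,166,249),(W,259,264)),tri((T,166,249),(S,145,173)))
```

```text
dome [0.5057 0.2058 0.158 ] (array([0.5061, 0.2069, 0.1481]), [array([ 0.0359, -0.5646]), array([-0.2436, -0.0628]), array([ 1.4343, -0.5621])])
flat [0.5231 0.1226 0.153 ]
rack edge [0.535  0.2599 0.115 ] [0.4643 0.2481 0.115 ]
turqTR tw (array([0.4654, 0.1372, 0.6306]), [array([18.2138, -4.4637]), array([-12.0113, -42.0785])]) ts (array([0.4679, 0.3109, 0.1234]), [array([ 0.4642, -0.4978]), array([-0.7153, -0.0264])])
tip [0.4102 0.223  0.    ] [0.4127 0.2201 0.02  ] top tip?
turq2 (array([0.4394, 0.1645, 0.4184]), [array([  1.44  , -10.0451]), array([-16867.6898,  -1674.7338])]) (array([0.4079, 0.226 , 0.1333]), [array([ 0.3113, -0.3495]), array([-0.5165, -0.0133])])
```

Run:
```python
import cv2,numpy as np
t=cv2.imread("pics/top0.png")[170:280,80:240];s=cv2.imread("pics/side0.png")[110:230,80:240]
w=cv2.imread("pics/w1.png")[110:210,170:320]
f=lambda a:cv2.resize(a,(640,int(a.shape[0]*640/a.shape[1])),interpolation=cv2.INTER_CUBIC)[:440]
a=[cv2.resize(f(x),(400,int(f(x).shape[0]*400/640))) for x in(t,s,w)]
H=np.zeros((600,800,3),np.uint8)
for x,(i,j) in zip(a,((0,0),(0,400),(300,0))): H[i:i+x.shape[0],j:j+x.shape[1]]=x[:300]
cv2.imwrite("pics/crop1.png",H)
```

```text
(no output)
```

View pics/crop1.png

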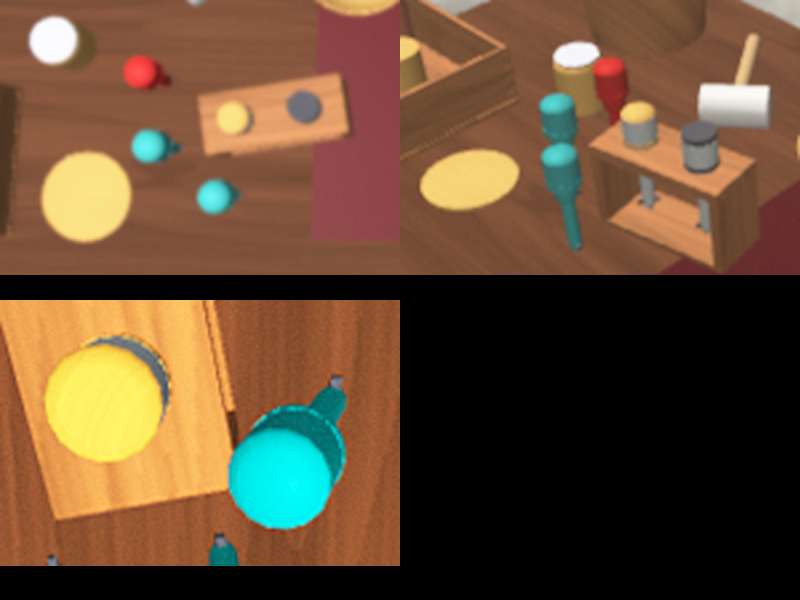

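Run:
```python
from h import *
from plant import ctrl
print(move(ctrl.get_state(),[.505,.2055,.22],np.radians(170)))
```

```text
[ 0.0001 -0.0002  0.026   0.2011 -0.222   0.3432]
```

send_rows:
  moves: "0 0 0.026 0.2 -0.222 0.17 1;0 0 0.026 0.2 -0.222 0.343 1;0 0 0.026 0.2 -0.222 0.343 1"

```text
time: 2.4
eef_pos: [0.5035, 0.205, 0.2166]
tcp_rot: [-0.644, 0.765, 0.002, -0.004]
contact_force: [-0.8, 0.1, -0.2]
opening: 1.001
finger_force: 0.0
```

Run:
```python
from h import *
from plant import ctrl
import cv2,pickle
r=ctrl.read_camera("wrist");pickle.dump(r,open("w2.pkl","wb"));cv2.imwrite("pics/w2.png",r["image"][:,:,::-1])
s=ctrl.get_state();print(s["eef_pos"],s["qpos"],s["time"])
print(proj(r,[.505,.2055,.161]),proj(r,[.505,.2055,.115]))
```

```text
[0.5047 0.2057 0.2192] [ 0.2012  0.0254  1.9199 -0.0009  1.2002 -2.7703] 2.45
[258.1868 226.6265] [257.8432 203.4649]
```

View pics/w2.png

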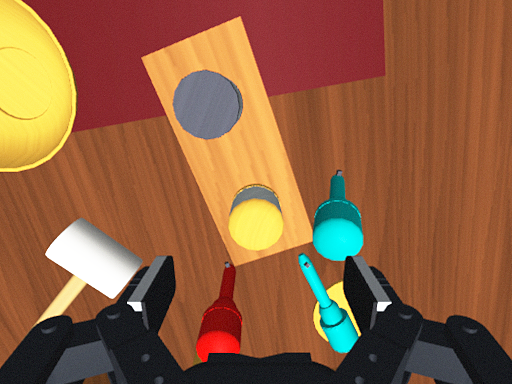

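The wrist view shows the dome at (256,217), right of its expected centre line by about 2 px, and the fingers straddle it clear of the turquoise stake at (337,235). I'll fit the head's outline to fix the along-pad offset.

```bash
cat > fit.py <<'E'
from h import *
import cv2
from scipy.optimize import minimize
def outline(c,x,y,zs,shape):
    th=np.linspace(0,2*np.pi,60);m=np.zeros(shape,np.uint8)
    rings=[(20e-3,zs+.038),(17e-3,zs+.0405),(13e-3,zs+.0433),(7e-3,zs+.0455)]
    P=[proj(c,[x+r*np.cos(t),y+r*np.sin(t),z]) for r,z in rings for t in th]
    h=cv2.convexHull(np.array(P,np.float32));return cv2.fillConvexPoly(m,np.round(h*16).astype(np.int32),255,shift=4)
def fit(c,x,y,zs):
    hsv=cv2.cvtColor(c["image"],cv2.COLOR_RGB2HSV);m=cv2.inRange(hsv,(22,130,90),(35,255,255))
    u,v=proj(c,[x,y,zs+.042]);n,l,st,ce=cv2.connectedComponentsWithStats(m)
    k=min(range(1,n),key=lambda i:np.hypot(*(ce[i]-[u,v]))+(1e4 if st[i][4]<500 else 0))
    m=np.uint8(l==k)*255;print(st[k],ce[k])
    f=lambda p:np.count_nonzero(cv2.bitwise_xor(m,outline(c,p[0],p[1],zs,m.shape)))
    r=minimize(f,[x,y],method="Nelder-Mead",options=dict(initial_simplex=[[x,y],[x+.004,y],[x,y+.004]],xatol=1e-4))
    return r.x,r.fun
E
python3 - <<'E'
from fit import *
import pickle
from plant import ctrl
for f in("w1.pkl","w2.pkl"): print(fit(pickle.load(open(f,"rb")),.505,.2055,.115))
T=pickle.load(open("d.pkl","rb"))["top"];print(fit(T,.505,.2055,.115))
s=ctrl.get_state();print(s["eef_pos"],R.from_quat(s["tcp_rot"]).as_matrix())
E
```

```text
[ 187  128   44   43 1458] [208.1502 148.9012]
(array([0.5065, 0.2076]), np.float64(175.0))
[ 229  201   55   50 2120] [255.6604 225.0571]
(array([0.5071, 0.2085]), np.float64(240.0))
[177 217   1   1   1] [177. 217.]
(array([0.5089, 0.2054]), np.float64(154.0))
[0.5047 0.2057 0.2192] [[-0.1689 -0.9856 -0.0037]
 [-0.9856  0.1689 -0.0017]
 [ 0.0023  0.0034 -1.    ]]
```

send_rows:
  moves: "0 0 0 -0.01 -0.005 0.15 1;0 0 0 -0.01 -0.005 0.3 1;0 0 0 -0.01 -0.005 0.36 1;0 0 0 -0.01 -0.005 0.411 1;0 0 0 -0.01 -0.005 0.411 1"

```text
time: 3.08
eef_pos: [0.5072, 0.2079, 0.139]
tcp_rot: [-0.645, 0.764, -0.001, 0.0]
contact_force: [0.4, -0.0, 0.8]
opening: 0.998
finger_force: 0.0
```

send_rows:
  moves: "0 0 0 0 0 0 -0.3;0 0 0 0 0 0 -1;0 0 0 0 0 0 -1;0 0 0 0 0 0 -1;0 0 0 0 0 0 -1;0 0 0 0 0 0 -1"
  newtons: 70

```text
time: 3.82
eef_pos: [0.5072, 0.2079, 0.1396]
tcp_rot: [-0.645, 0.764, -0.0, 0.0]
contact_force: [-3.0, 0.2, 6.0]
opening: 0.454
finger_force: 71.3
```

send_rows:
  moves: "0 0 0 0 0 -0.05 -1;0 0 0 0 0 -0.25 -1;0 0 0 0 0 -0.45 -1;0 0 0 0 0 -0.65 -1;0 0 0 0 0 -0.8 -1;0 0 0 0 0 -0.8 -1;0 0 0 0 0 -0.8 -1"

```text
time: 4.7
eef_pos: [0.5058, 0.2075, 0.2957]
tcp_rot: [-0.645, 0.764, 0.0, -0.002]
contact_force: [0.2, -0.5, -6.7]
opening: 0.444
finger_force: 71.6
```

Run:
```python
from h import *
from plant import ctrl
s=ctrl.get_state();print(s["eef_pos"],s["qpos"],s["time"],s["contact_force"],s["opening"],s["finger_force"])
yaw=np.arctan2(-.165,.51)
print(move(s,[.48,-.06,.299],np.radians(145)), move(s,[.516,-.150,.299],np.radians(142)))
```

```text
[0.5058 0.2075 0.2957] [ 0.2043 -0.0314  1.8349 -0.0012  1.3423 -2.7674] 4.7 [ 0.1981 -0.5177 -6.7367] 0.44442205279475483 71.58437783829868
[ 0.0005 -0.0005  0.0702  1.3404 -0.0985 -0.0131] [ 0.0004 -0.0006  0.0786  1.7535 -0.3518 -0.0129]
```

send_rows:
  moves: "0 0 0.01 0.2 -0.02 0 -1;0 0 0.03 0.45 -0.04 0 -1;0 0 0.05 0.7 -0.06 0 -1;0 0 0.07 1 -0.08 0 -1;0 0 0.07 1 -0.08 0 -1;0 0 0.07 1 -0.08 0 -1"

```text
time: 5.45
eef_pos: [0.4881, 0.0082, 0.2965]
tcp_rot: [-0.462, 0.887, 0.001, -0.001]
contact_force: [0.7, -0.1, -4.5]
opening: 0.451
finger_force: 71.7
```

Run:
```python
from h import *
from plant import ctrl
import cv2,pickle
r=ctrl.read_camera("wrist");pickle.dump(r,open("w3.pkl","wb"));cv2.imwrite("pics/w3.png",r["image"][:,:,::-1])
s=ctrl.get_state();print(s["eef_pos"],s["qpos"],s["time"],s["contact_force"])
print(proj(r,[.516,-.1505,.118]))
```

```text
[0.4884 0.0087 0.2969] [-0.19   -0.1719  1.9618 -0.0004  1.3543 -2.7229] 5.5 [-0.2449 -0.3487 -5.1886]
[138.9435  60.5504]
```

View pics/w3.png

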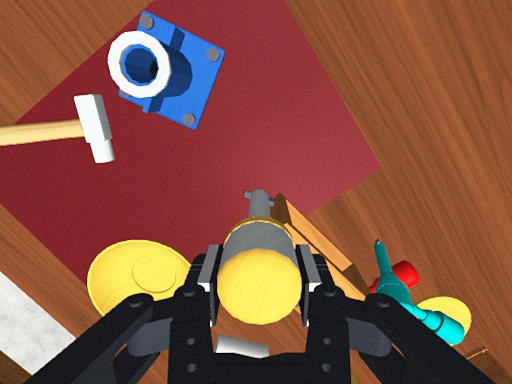

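The wrist view shows the holder rim at about (140,64) and the held stake centred between the pads, with its lugs at (247,194) and (272,201). I'll measure the rim centre and the stake axis in this one picture.

Run:
```python
from fit import *
import pickle
from plant import ctrl
c=pickle.load(open("w3.pkl","rb"))
hsv=cv2.cvtColor(c["image"],cv2.COLOR_RGB2HSV);m=cv2.inRange(hsv,(0,0,150),(180,60,255))
m[:, :100]=0;m[105:]=0;m[:,180:]=0
cs,_=cv2.findContours(m,cv2.RETR_CCOMP,cv2.CHAIN_APPROX_NONE)
for k in sorted(cs,key=len)[-2:]:
    p=cv2.convexHull(k)[:,0].astype(float)
    w=np.array([atz(c,u,v,.118) for u,v in p]);A=np.c_[2*w[:,:2],np.ones(len(w))]
    q=np.linalg.lstsq(A,(w[:,:2]**2).sum(1),rcond=None)[0];print("rim",q[:2],np.sqrt(q[2]+q[:2]@q[:2]),len(k))
s=ctrl.get_state();zs=s["eef_pos"][2]-.0246
print("stake",fit(c,*s["eef_pos"][:2],zs))
L=[atz(c,u,v,zs-.0865)for u,v in((247,194),(272,201))];print("lugs",L,(L[0]+L[1])/2)
print("tip",atz(c,259,193,zs-.097),s["eef_pos"],R.from_quat(s["tcp_rot"]).as_matrix())
```

```text
rim [ 0.5188 -0.1476] 0.019069028531717477 117
rim [ 0.5189 -0.1476] 0.02927803118710142 184
[ 218  252   83   72 4720] [259.6252 287.3627]
stake (array([0.4896, 0.0088]), np.float64(465.0))
lugs [array([ 0.4949, -0.0011,  0.1858]), array([0.481 , 0.0164, 0.1858])] [0.488  0.0077 0.1858]
tip [0.488  0.0069 0.1753] [0.4884 0.0087 0.2969] [[-0.5717 -0.8204 -0.0027]
 [-0.8204  0.5717  0.0001]
 [ 0.0014  0.0023 -1.    ]]
```

Run:
```python
import cv2
a=cv2.imread("pics/w3.png")
cv2.imwrite("pics/crop3.png",cv2.resize(a[170:340,190:330],(640,777))[:600])
```

```text
(no output)
```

View pics/crop3.png

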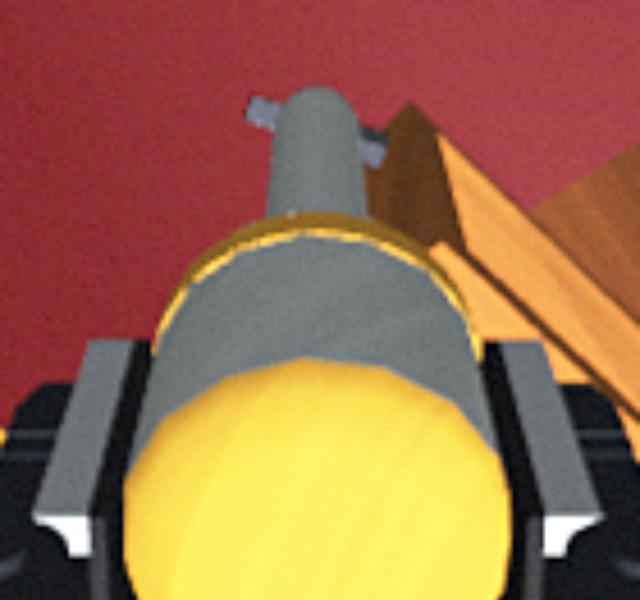

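send_rows:
  moves: "0 0 0.01 0.12 -0.12 0 -1;0 0 0.02 0.28 -0.28 0 -1;0 0 0.04 0.44 -0.44 0 -1;0 0 0.055 0.56 -0.568 0 -1;0 0 0.055 0.56 -0.568 0 -1;0 0 0.055 0.56 -0.568 0 -1;0 0 0.055 0.56 -0.568 0 -1"

```text
time: 6.38
eef_pos: [0.518, -0.1472, 0.2986]
tcp_rot: [-0.304, 0.953, -0.0, -0.0]
contact_force: [-0.4, -0.1, -5.1]
opening: 0.443
finger_force: 72.1
```

Run:
```python
from fit import *
from plant import ctrl
import pickle
c=ctrl.read_camera("wrist");pickle.dump(c,open("w4.pkl","wb"))
s=ctrl.get_state();print(s["eef_pos"],s["qpos"],s["time"],s["contact_force"],s["wrist_torque"])
print(proj(c,[.5175,-.1485,.118]),R.from_quat(s["tcp_rot"]).as_matrix())
a=c["image"][:,:,::-1];cv2.imwrite("pics/crop4.png",cv2.resize(a[120:330,150:370],(628,600)))
```

```text
[ 0.518  -0.1474  0.2987] [-0.4654 -0.0548  1.852  -0.0006  1.344  -2.6543] 6.425 [-0.4619 -0.781  -4.8162] [ 0.0121 -0.0313 -0.0144]
[258.9059 175.3193] [[-0.8149 -0.5796  0.0001]
 [-0.5796  0.8149 -0.0007]
 [ 0.0003 -0.0006 -1.    ]]
```

View pics/crop4.png

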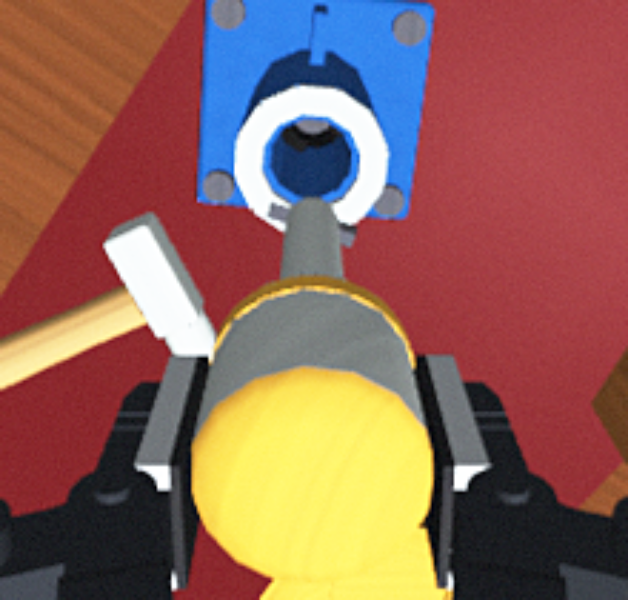

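The crop shows the nose just short of the well in perspective, with the rim's centre near crop (311,158), i.e. full-image (259,175), where I expected it. I'll fit the rim precisely here.

Run:
```python
from fit import *
import pickle
from plant import ctrl
c=pickle.load(open("w4.pkl","rb"));s=ctrl.get_state()
hsv=cv2.cvtColor(c["image"],cv2.COLOR_RGB2HSV);m=cv2.inRange(hsv,(0,0,150),(180,60,255))
m[:, :225]=0;m[200:]=0;m[:,295:]=0;m[:140]=0
w=[]
for v in range(145,190):
    u=np.nonzero(m[v])[0]
    if len(u)>3: w+=[atz(c,u[0]-.5,v,.118),atz(c,u[-1]+.5,v,.118)]
w=np.array(w)
for _ in range(3):
    A=np.c_[2*w[:,:2],np.ones(len(w))];q=np.linalg.lstsq(A,(w[:,:2]**2).sum(1),rcond=None)[0]
    r=np.sqrt(q[2]+q[:2]@q[:2]);e=np.hypot(*(w[:,:2]-q[:2]).T)-r;w=w[abs(e)<max(.001,1.5*e.std())]
print("rim",q[:2],r,len(w),e.std())
zs=s["eef_pos"][2]-.0246
print("stake",fit(c,*s["eef_pos"][:2],zs))
f=lambda x,y:(150+x*220/628,120+y*210/600)
L=[atz(c,*f(*p),zs-.0865)for p in((280,212),(347,237))];print("lugs",(L[0]+L[1])/2,"nose",atz(c,*f(314,198),zs-.098),L)
```

```text
rim [ 0.5188 -0.1481] 0.029053755545535676 69 0.0003463723220127995
[ 218  250   89  108 7102] [263.9355 302.6562]
stake (array([ 0.5192, -0.1458]), np.float64(2374.0))
lugs [ 0.5188 -0.1466  0.1876] nose [ 0.5149 -0.1492  0.1761] [array([ 0.5214, -0.1571,  0.1876]), array([ 0.5162, -0.1361,  0.1876])]
```

send_rows:
  moves: "0 0 0 0.005 -0.006 0.1 -1;0 0 0 0.005 -0.006 0.2 -1;0 0 0 0.005 -0.006 0.26 -1;0 0 0 0.005 -0.006 0.3 -1;0 0 0 0.005 -0.006 0.34 -1;0 0 0 0.005 -0.006 0.38 -1;0 0 0 0.005 -0.006 0.39 -1"

```text
time: 7.3
eef_pos: [0.5181, -0.1501, 0.221]
tcp_rot: [-0.303, 0.953, -0.0, 0.0]
contact_force: [0.6, 1.6, -4.3]
opening: 0.448
finger_force: 72.1
```

send_rows:
  moves: "0 0 0 0 0 0.06 -1;0 0 0 0 0 0.12 -1;0 0 0 0 0 0.17 -1;0 0 0 0 0 0.21 -1;0 0 0 0 0 0.23 -1;0 0 0 0 0 0.23 -1"

```text
time: 8.05
eef_pos: [0.5176, -0.1503, 0.174]
tcp_rot: [-0.303, 0.953, -0.0, -0.0]
contact_force: [-0.6, 2.1, -6.7]
opening: 0.45
finger_force: 72.1
```

Run:
```python
from h import *
from plant import ctrl
s=ctrl.get_state();print(s["eef_pos"],s["qpos"],s["contact_force"],s["wrist_torque"])
print(R.from_quat(s["tcp_rot"]).as_matrix())
```

```text
[ 0.5176 -0.1503  0.174 ] [-0.4707  0.0589  1.9731 -0.0008  1.1102 -2.6569] [-0.5725  2.1219 -6.6546] [0.6286 0.0288 0.0195]
[[-0.8163 -0.5776 -0.0008]
 [-0.5776  0.8163 -0.0004]
 [ 0.0009  0.0002 -1.    ]]
```

send_rows:
  moves: "0 0 0 -0.004 0.005 0 -1;0 0 0 -0.004 0.005 0.02 -1;0 0 0 -0.004 0.005 0.035 -1;0 0 0 -0.004 0.005 0.05 -1;0 0 0 -0.004 0.005 0.06 -1;0 0 0 -0.004 0.005 0.06 -1"

```text
time: 8.8
eef_pos: [0.5179, -0.1494, 0.1626]
tcp_rot: [-0.303, 0.953, -0.001, -0.0]
contact_force: [-0.3, 0.7, -5.4]
opening: 0.453
finger_force: 72.1
```

send_rows:
  moves: "0 0 0 0 0 0.008 -1;0 0 0 0 0 0.016 -1;0 0 0 0 0 0.024 -1;0 0 0 0 0 0.024 -1"

```text
time: 9.3
eef_pos: [0.5179, -0.1493, 0.1578]
tcp_rot: [-0.303, 0.953, -0.0, -0.0]
contact_force: [0.5, 0.6, -5.7]
opening: 0.446
finger_force: 72.1
```

send_rows:
  moves: "0 0 0 0 0 0.005 -1;0 0 0 0 0 0.01 -1;0 0 0 0 0 0.01 -1"

```text
time: 9.68
eef_pos: [0.5182, -0.1493, 0.1566]
tcp_rot: [-0.303, 0.953, -0.001, 0.0]
contact_force: [-0.8, 0.2, -1.8]
opening: 0.445
finger_force: 72.2
```

send_rows:
  moves: "0 0 0 0 0 0.003 -1;0 0 0.02 0 0 0.003 -1;0 0 0.04 0 0 0.003 -1;0 0 0.04 0 0 0.003 -1"

```text
time: 10.18
eef_pos: [0.5188, -0.1494, 0.1561]
tcp_rot: [-0.182, 0.983, -0.001, 0.001]
contact_force: [1.1, 1.2, -2.2]
opening: 0.446
finger_force: 72.4
```

send_rows:
  moves: "0 0 0.02 0 0 0 -1;0 0 0.04 0 0 0 -1;0 0 0.04 0 0 0 -1"

```text
time: 10.55
eef_pos: [0.5179, -0.1494, 0.1553]
tcp_rot: [-0.058, 0.998, -0.001, -0.0]
contact_force: [0.1, -0.2, -3.9]
opening: 0.449
finger_force: 72.3
```

send_rows:
  moves: "0 0 0 0 0 0.005 -1;0 0 0 0 0 0.005 -1"

```text
time: 10.8
eef_pos: [0.518, -0.1494, 0.1546]
tcp_rot: [-0.057, 0.998, -0.001, 0.0]
contact_force: [-1.3, -1.8, -2.7]
opening: 0.453
finger_force: 72.3
```

Run:
```python
from h import *
from plant import ctrl
s=ctrl.get_state();print(s["eef_pos"],s["qpos"],s["contact_force"],s["wrist_torque"])
```

```text
[ 0.518  -0.1494  0.1546] [-0.4685  0.0826  1.987  -0.0012  1.0711 -2.1534] [-1.3494 -1.764  -2.6641] [-0.0695  0.0184 -0.0509]
```

send_rows:
  moves: "0 0 0 0 0 0.005 -1;0 0 0 0 0 0.01 -1;0 0 0 0 0 0.01 -1"

```text
time: 11.18
eef_pos: [0.5178, -0.1492, 0.1519]
tcp_rot: [-0.057, 0.998, -0.0, -0.0]
contact_force: [0.6, -1.1, -5.1]
opening: 0.447
finger_force: 72.1
```

send_rows:
  moves: "0 0 0 0 0 0.006 -1;0 0 0 0 0 0.012 -1;0 0 0 0 0 0.018 -1;0 0 0 0 0 0.018 -1"

```text
time: 11.68
eef_pos: [0.5179, -0.1491, 0.1487]
tcp_rot: [-0.057, 0.998, -0.0, -0.0]
contact_force: [0.8, -0.6, -5.1]
opening: 0.445
finger_force: 72.1
```

send_rows:
  moves: "0 0 0 0 0 0.004 -1;0 0 0 0 0 0.008 -1;0 0 0 0 0 0.008 -1"

```text
time: 12.05
eef_pos: [0.5182, -0.1493, 0.1477]
tcp_rot: [-0.057, 0.998, -0.001, 0.0]
contact_force: [-0.6, 1.3, -1.6]
opening: 0.449
finger_force: 72.1
```

send_rows:
  moves: "0 0 0 0 0 0.003 -1;0 0 0 0 0 0.003 -1;0 0 0 0 0 0.003 -1"

```text
time: 12.42
eef_pos: [0.5182, -0.1493, 0.147]
tcp_rot: [-0.057, 0.998, -0.001, 0.0]
contact_force: [-1.3, 1.0, -0.6]
opening: 0.445
finger_force: 72.3
```

send_rows:
  moves: "0 0 0.015 0 0 0.0018 -1;0 0 0.03 0 0 0.0036 -1;0 0 0.045 0 0 0.0054 -1;0 0 0.06 0 0 0.0072 -1;0 0 0.06 0 0 0.0072 -1"

```text
time: 13.05
eef_pos: [0.5188, -0.1493, 0.1458]
tcp_rot: [0.131, 0.991, -0.001, 0.001]
contact_force: [1.8, 1.8, 0.0]
opening: 0.444
finger_force: 72.4
```

Run:
```python
from h import *
from plant import ctrl
s=ctrl.get_state();print(s["eef_pos"],s["qpos"],s["contact_force"],s["wrist_torque"])
```

```text
[ 0.5188 -0.1493  0.1458] [-0.4682  0.0943  1.992  -0.0001  1.0523 -1.7761] [1.7999 1.8119 0.0259] [ 0.3718 -0.2327 -0.0288]
```

send_rows:
  moves: "0 0 0.015 0 0 0.0018 -1;0 0 0.03 0 0 0.0036 -1;0 0 0.045 0 0 0.0054 -1;0 0 0.06 0 0 0.0072 -1;0 0 0.06 0 0 0.0072 -1"

```text
time: 13.68
eef_pos: [0.5187, -0.1495, 0.1443]
tcp_rot: [0.314, 0.949, -0.0, 0.001]
contact_force: [0.2, 1.5, 0.9]
opening: 0.452
finger_force: 72.5
```

Run:
```python
from h import *
from plant import ctrl
s=ctrl.get_state();print(s["eef_pos"],s["qpos"],s["contact_force"],s["wrist_torque"])
```

```text
[ 0.5187 -0.1495  0.1443] [-0.4685  0.0963  1.993  -0.0007  1.0496 -1.4003] [0.2317 1.4826 0.8535] [ 0.2307 -0.2228  0.0183]
```

send_rows:
  moves: "0 0 0.015 0 0 0.0018 -1;0 0 0.03 0 0 0.0036 -1;0 0 0.045 0 0 0.0054 -1;0 0 0.045 0 0 0.0054 -1"

```text
time: 14.18
eef_pos: [0.5185, -0.1496, 0.1432]
tcp_rot: [0.444, 0.896, -0.001, 0.001]
contact_force: [0.3, 0.6, 0.2]
opening: 0.451
finger_force: 72.5
```

Run:
```python
from h import *
from plant import ctrl
s=ctrl.get_state();print(s["eef_pos"],s["qpos"],s["contact_force"],s["wrist_torque"])
```

```text
[ 0.5185 -0.1496  0.1432] [-0.4685  0.0977  1.9938 -0.0012  1.0476 -1.1183] [0.2548 0.613  0.1753] [ 0.1271 -0.229  -0.0223]
```

send_rows:
  moves: "0 0 0.015 0 0 0.0018 -1;0 0 0.03 0 0 0.0036 -1;0 0 0.03 0 0 0.0036 -1"

```text
time: 14.55
eef_pos: [0.5184, -0.1497, 0.1427]
tcp_rot: [0.526, 0.85, -0.001, 0.001]
contact_force: [1.4, 0.6, 2.2]
opening: 0.45
finger_force: 72.7
```

Run:
```python
from h import *
from plant import ctrl
s=ctrl.get_state();print(s["eef_pos"],s["qpos"],s["contact_force"],s["wrist_torque"])
```

```text
[ 0.5184 -0.1497  0.1427] [-0.4687  0.0985  1.994  -0.0015  1.0468 -0.9301] [1.4325 0.5577 2.2321] [-0.0132 -0.0409 -0.0416]
```

send_rows:
  moves: "0 0 0.015 0 0 0.0018 -1;0 0 0.03 0 0 0.0036 -1;0 0 0.03 0 0 0.0036 -1"

```text
time: 14.92
eef_pos: [0.5188, -0.1497, 0.1426]
tcp_rot: [0.604, 0.797, -0.0, 0.001]
contact_force: [0.7, 0.2, 5.4]
opening: 0.45
finger_force: 73.2
```

Run:
```python
from h import *
from plant import ctrl
s=ctrl.get_state();print(s["eef_pos"],s["qpos"],s["contact_force"],s["wrist_torque"])
```

```text
[ 0.5188 -0.1497  0.1426] [-0.4685  0.0989  1.9937 -0.001   1.0462 -0.7412] [0.7201 0.1987 5.4451] [ 0.0604  0.0638 -0.1083]
```

send_rows:
  moves: "0 0 0.015 0 0 0 -1;0 0 0.03 0 0 0 -1;0 0 0.03 0 0 0 -1"

```text
time: 15.3
eef_pos: [0.5189, -0.1494, 0.1426]
tcp_rot: [0.677, 0.736, 0.0, 0.001]
contact_force: [0.2, 1.2, 4.3]
opening: 0.449
finger_force: 73.2
```

Run:
```python
from h import *
from plant import ctrl
s=ctrl.get_state();print(s["eef_pos"],s["qpos"],s["contact_force"],s["wrist_torque"])
```

```text
[ 0.5189 -0.1494  0.1426] [-0.4682  0.0989  1.9937 -0.      1.046  -0.5527] [0.1813 1.2121 4.3079] [ 0.2282 -0.0534 -0.145 ]
```

send_rows:
  moves: "0 0 0 0 0 0 -0.05;0 0 0 0 0 0 0.3;0 0 0 0 0 0 1;0 0 0 0 0 0 1;0 0 0 0 0 0 1;0 0 0 0 0 0 1"

```text
time: 16.05
eef_pos: [0.518, -0.1493, 0.1412]
tcp_rot: [0.678, 0.735, -0.0, 0.0]
contact_force: [0.3, -0.4, -0.0]
opening: 1.005
finger_force: 0.0
```

send_rows:
  moves: "0 0 0 0 0 -0.1 1;0 0 0 0 0 -0.25 1;0 0 0 0 0 -0.45 1;0 0 0 0 0 -0.65 1;0 0 0 0 0 -0.65 1"

```text
time: 16.68
eef_pos: [0.5198, -0.15, 0.2759]
tcp_rot: [0.678, 0.735, 0.001, 0.005]
contact_force: [0.2, 0.2, -0.2]
opening: 0.999
finger_force: 0.0
```

Run:
```python
from plant import ctrl
import cv2,numpy as np
a=ctrl.read_camera("wrist")["image"];b=ctrl.read_camera("side")["image"][100:300,100:400]
cv2.imwrite("pics/end.png",np.hstack([cv2.resize(a,(400,300)),cv2.resize(b,(400,267),interpolation=cv2.INTER_CUBIC).copy() if 0 else cv2.resize(b,(400,300))])[:,:,::-1])
s=ctrl.get_state();print(s["eef_pos"],s["contact_force"],s["opening"])
```

```text
[ 0.51784569 -0.14905911  0.27103224] [-1.44871774 -0.32813334 -0.69291535] 0.9998817202522782
```

View pics/end.png

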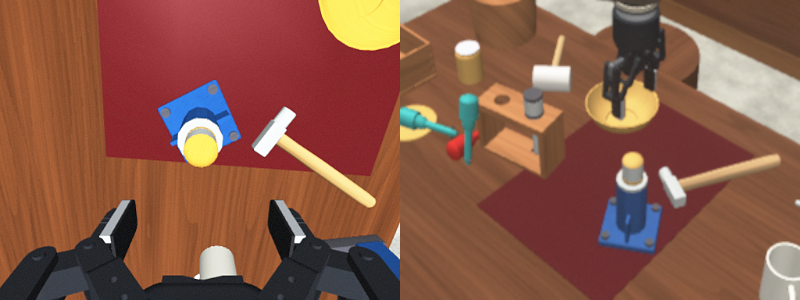

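The end picture shows the domed stake seated upright in the holder, with the gripper open and clear above it. The flat stake is still in its hole. A red and a turquoise look-alike now lie on the bench. The turquoise one was already leaning in the wrist picture taken at 2.45 s, and the fingertips were well above both at that point, so I'll leave them alone and hand in.

```bash
python3 -c "
from plant import ctrl
print(ctrl.sign_off())"
```

```text
the job is handed in; nothing more can be done
None
```

The domed stake is screwed fully home in the blue holder, upright and released, and the job is handed in; one red and one turquoise look-alike toppled during the run, apparently without contact from the arm, and I left them lying on the bench.

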